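Gauge a pin in the taper slot and set the marker to it

ROBOT

A 7-joint arm with a two-finger parallel gripper is mounted at the origin on a cart in front of the work surface, level with it; the furniture and walls round the work are solid. World frame = base frame: x ahead of the robot, y to its left, z up, the work surface at z = 0. Lengths are in m, angles in rad, forces in N, time in s.
With the tool pointing down it reaches from about 0.425 to 0.875 m from the base axis. Payload 9.9 kg.
Tool frame: the origin (TCP) lies midway between the tips of the shut fingers; the grasp point (between the pads) lies 19 mm behind it; z points along the fingers, y is the line along which they close (so a half turn about z gives the same grasp; the last joint's range is limited). The gripper opens to 85 mm and grips with 20 to 120 N. Pads are 22 mm wide; open, the fingers measure 114 mm over their backs; the gripper's body (76 mm by 85 mm) begins 54 mm behind the grasp point. The pads swing forward as they close: fully open they stand 13 mm farther back than shut.
Start: joints at [-1.193, 0.576, 0.025, 1.437, -0.015, 1.129, -0.057], TCP at [0.301, 0.604, 0.231] pointing down, gripper open.
Joint ranges: [-2.76, 2.76], [-0.34, 2.15], [-1.52, 1.57], [0.19, 2.46], [-1.09, 4.23], [0.17, 1.99], [-2.82, 2.82]. Speed limits (rad/s): [2.22, 2.22, 3.01, 3.01, 3.14, 3.14, 3.14].

INTERFACE

Orientations are given as a unit quaternion [w, x, y, z].
In Python, from cell import monitor, cams, workorder gives the robot as it stands. The module is installed in compiled form; this text tells all that it offers.
- The arm moves only by the tool jog_arm, never from a script. Its argument "increments" is text: rows parted by semicolons, each of 7 numbers parted by spaces: the closure, from 0 (fully open) to 1 (shut), then the shift along the tool's x, y, z in mm, then the turn, a rotation vector about the tool's x, y, z in degrees. In form: hand tx ty tz rx ry rz; .... A call has 1 to 12 rows; each row shifts and turns the commanded pose from where the row before left it, along the tool's axes as they then stand; what a row does not reach is not made up. A row lasts 1/12 s, in which the tool goes at most 41.7 mm and 7.16 degrees, less where a joint would pass 70% of its speed; a pose out of reach is approached as far as the arm can. A call is refused whole if a number of a shift passes 41.7 or a number of a turn 7.16, either way. A call with a gripper value outside its range is refused whole. The fingers move at their own pace and stop on an object; "newtons" is the grip in N (left out, the last holds). Time passes only in rows, so rows that do not move let the fingers close. It gives the time, the measured TCP pose, the force, the opening and the grip force at its end, in the units of the state.
- monitor.sense(): the state, without advancing time (a new reading comes with each control period).
- cams.read_camera(name): name is "scene" or "top" or "wrist"; returns (picture, depth): 480x640x3 uint8, red, green, blue; 480x640 float32, m along the optical axis (not along the pixel's ray), 0 where there is no reading.
- cams.calibration(name): a dict with "camera_matrix" (3x3 intrinsics, pixels), "R" (3x3) and "t" (3): a world point X has camera coordinates R X + t; the wrist camera has in their place "T_tool_cam" (4x4, takes a point from camera to tool coordinates, whose origin is the TCP and whose axes are the flange's). Camera axes: x right, y down, z forward; pixel columns grow to the right and rows downward; lengths in m; the calibration is good to about 2 mm. A picture is of the moment at which its call begins: read the wrist's pose just before it. calibration takes no time and is no camera call.
- workorder.close_job(): hands the job in; it is judged then, once.
The state is a dict: "time_s": time; "q": joint angles; "qvel": joint speeds; "effort": joint torques, N m; "eef_pos": TCP position; "tool_rot": TCP orientation; "wrist_force": force on the tool from outside, world axes, zero at the start; "moment": the same for the moment, N m; "opening": opening from 0.0 (shut) to 1.0 (fully open); "grip_force": force on a finger pad.
Only numpy, scipy, OpenCV 4.12 (cv2) and the standard library are available. Lean on these libraries where they do the work, as an engineer would, in place of code of your own. Each camera call takes 0.05 s, during which the arm holds its last target. There are 200 camera calls.

TASK

Measure the steel pin in the taper gauge: stand it on the gauge's green base at the wide end of the slot and slide it, upright, gently but firmly towards the narrow end until it wedges between both jaws, then let go so that it stays wedged there. Then slide the yellow marker up from the narrow end until its tongue just touches the pin, without pushing the pin loose, and leave both there as the reading. Leave the blue paint jar, the white eraser and the matchbox alone.

Things in the scene. Friction and masses are not known exactly. Their poses are not given: they have to be found in the camera images.
- gauge: Green base plate of the taper gauge, fixed, 8 mm thick. Origin at its underside; x runs along the slot from the wide mouth (-x) to the narrow end (+x), z up. Plate: x -115 to 152, y -42 to 42 mm; x -115 to -80 is a clear apron before the mouth. Jaws (16 mm high, tops 24 mm over the bench): x -65 to 65, flared lead-ins out to -78. The pin will stop somewhere between about x -30 and 45 mm.
- fixed_jaw: Aluminium jaw on the +y side of the slot (dark screws), 130 x 18 x 16 mm, rigid. Origin on its measuring face, half-way along, on top of the base; x along the face (turned 0.05 rad from the gauge's x), y into the jaw. The slot narrows by 1 mm for each 10 mm towards +x; its middle lies within 1.5 mm of the gauge's y = 0.
- set_jaw: Aluminium jaw on the -y side of the slot (brass screws), 130 x 18 x 16 mm, screwed down rigidly, but its sideways setting differs by up to 5 mm from time to time (slot 14 to 19 mm wide at the gauge's x = 0). Origin on its measuring face, half-way along, on top of the base; x along the face, the jaw lies to its -y.
- pin_mid (a point): Half-way up a loose steel pin, 70 mm tall, 70 g, upright on the bench. Lower 34 mm: bright shank, 16 to 18 mm thick (to be gauged). From 36 to 70 mm: dark knurled grip, 14 mm thick; hold it there, so that the fingers pass over the jaws. Pushed along the slot with 8 to 15 N (force grows over several mm) it wedges and stays; with much less it stays loose; over 25 N on a jaw is too much.
- marker (a joint): Travel of the yellow marker along the slot in m: 0 is fully out at the narrow end, it grows as the marker moves towards the mouth (-x of the gauge), at most 0.11. It slides with about 1 N of friction, on the gauge's y = 0, and stays where it is left. 2 to 4 N of push (friction included) is enough to feel it touch the pin; pressing much harder pushes the pin loose, and over 15 N on the pin is too much.
- marker_tip (a point): Tip of the marker's tongue (flat end, 5 mm wide, running in the slot), 16 mm above the bench; axes as the gauge's; the tongue points to -x and meets the pin's shank.
- marker_fin (a point): Centre of the marker's upright fin, by which it is moved: 20 mm along the slot, 14 mm across, 32 to 66 mm above the bench, this point 53 mm above it and 62 mm in +x behind the tip. Below it a bridge 34 x 26 mm runs over the jaws, 25 to 33 mm above the bench. Pinch the fin across, or push it from behind (+x side, clear).
- blue_jar_mid (a point): Middle of a small blue paint jar with a white cap, 26 mm in diameter, 34 mm tall, loose, beside the gauge; leave it alone.
- rubber_mid (a point): Middle of a white eraser, 20 x 45 x 11 mm, loose, beside the gauge; leave it alone.
- matches_mid (a point): Middle of a red matchbox, 35 x 52 x 14 mm, loose on the bench; leave it alone.
There are look-alikes about, which are no part of the job. What is shaped like the part that bears pin_mid but purple is not meant.

How it is judged:
On the way, in this order (a step that is already met when the one before it is completed fails the run):
1. the pin stands upright on the gauge's base in the slot and has been pushed in until it bears on both jaws with at least 2 N each (contact force between pin and fixed_jaw above 2 N and contact force between pin and set_jaw above 2 N and angle between pin's own z axis and vertical below 0.1 rad and z of pin_mid in the frame of gauge between 0.04 and 0.0475 m and x of pin_mid in the frame of gauge between -0.06 and 0.055 m), for 0.2 s.
2. the pin has been let go and stays wedged upright between both jaws (contact force between pin and fixed_jaw above 0.3 N and contact force between pin and set_jaw above 0.3 N and angle between pin's own z axis and vertical below 0.1 rad and contact force between pin and the fingers below 0.1 N and z of pin_mid in the frame of gauge between 0.04 and 0.0475 m and x of pin_mid in the frame of gauge between -0.06 and 0.055 m), for 0.3 s.
3. the marker's tongue has been brought up to the pin (within 2 mm of touching) and the pin is still wedged (contact force between pin and fixed_jaw above 0.3 N and contact force between pin and set_jaw above 0.3 N and x of pin_mid in the frame of marker_tip above -0.0104 m and angle between pin's own z axis and vertical below 0.1 rad), for 0.2 s.
At the end, for the whole second after the job is handed in: The pin stands upright (within 0.1 rad) on the gauge's base in the slot, released and at rest, still wedged (bearing on both jaws with over 0.3 N each), and the marker, released, has its tongue within 2 mm of touching the pin's shank (all of step 3 and contact force between each of pin, marker and the fingers below 0.1 N and z of pin_mid in the frame of gauge between 0.04 and 0.0475 m and x of pin_mid in the frame of gauge between -0.06 and 0.055 m and linear speed of pin below 0.01 m/s).
It fails at once if the pin is forced into the slot (over 25 N on a jaw) (contact force between pin and fixed_jaw above 25 N or contact force between pin and set_jaw above 25 N).
It fails at once if the marker is rammed against the pin (over 15 N) (contact force between marker and pin above 15 N).
It fails at once if the pin falls over (angle between pin's own z axis and vertical above 0.7 rad).
It fails at once if the jar, the eraser or the matchbox is moved by over 10 mm (distance of any of blue_jar_mid, rubber_mid, matches_mid from where it was at the start of the episode above 0.01 m).
It also fails if it takes over 67 s, if anything falls off the work surface, if the arm or the gripper's body presses on something with over 40 N, if the wrist force passes 120 N, or if a joint passes its speed limit or range.

## Working session

There is one attempt and no reset: what is moved stays moved. The work goes in short steps, Python scripts to look and compute and a tool call to move; the robot and the scene stay as the last step left them, time stands still between calls to the robot, and variables do not carry over. Pictures are saved under pics/ and viewed, at most 10 in all, crops included, and the job is handed in when it is done.

Besides the shell and the picture viewer there is one more tool, called as name(argument=value, ...) on one line, values as JSON. jog_arm: Moves the arm, as the interface text tells. Its arguments: {"type":"object","properties":{"increments":{"type":"string"},"newtons":{"type":"number"}},"required":["increments"]}

```bash
mkdir -p pics
cat > h.py <<'E'
from cell import monitor,cams,workorder
import numpy as np,cv2
from scipy.spatial.transform import Rotation as R
def pose():
    s=monitor.sense();q=s["tool_rot"];T=np.eye(4);T[:3,:3]=R.from_quat([q[1],q[2],q[3],q[0]]).as_matrix();T[:3,3]=s["eef_pos"];return T
def grab(n):
    T=pose();p,d=cams.read_camera(n);c=cams.calibration(n);K=np.array(c["camera_matrix"])
    if n=="wrist": W=T@np.array(c["T_tool_cam"])
    else:
        W=np.eye(4);Rm=np.array(c["R"]);W[:3,:3]=Rm.T;W[:3,3]=-Rm.T@np.array(c["t"])
    np.savez(f"pics/{n}.npz",p=p,d=d,K=K,W=W);return p,d,K,W
def load(n):
    z=np.load(f"pics/{n}.npz");return z["p"],z["d"],z["K"],z["W"]
def cloud(d,K,W):
    v,u=np.mgrid[:480,:640];X=np.stack([(u-K[0,2])/K[0,0]*d,(v-K[1,2])/K[1,1]*d,d],-1)
    return X@W[:3,:3].T+W[:3,3]
def ray(u,v,K,W,z):
    r=W[:3,:3]@np.array([(u-K[0,2])/K[0,0],(v-K[1,2])/K[1,1],1]);return W[:3,3]+r*(z-W[2,3])/r[2]
def save(n,p): cv2.imwrite(f"pics/{n}.png",p[:,:,::-1])
E
python3 - <<'E'
from h import *
s=monitor.sense();print(s)
for n in("scene","top"):
    p,d,K,W=grab(n);save(n+"0",p);print(n,K[0,0],W.round(3).tolist())
E
```

```text
{'time_s': 0.0, 'q': array([-1.19281944,  0.57650727,  0.02483846,  1.43791315, -0.01501558,
        1.12901657, -0.05649463]), 'qvel': array([-4.65509616e-04, -7.67552037e-04,  1.24391654e-03, -1.80455193e-04,
       -8.89844638e-04,  3.16886705e-05,  6.15805205e-04]), 'effort': array([-3.55315697e-04, -7.65753365e+01,  2.25001350e+00, -2.85969239e+01,
        1.51664705e-02,  1.26507838e-02, -7.48304331e-06]), 'eef_pos': array([0.30052134, 0.60389456, 0.23045742]), 'tool_rot': array([-1.56172014e-04,  2.28824176e-01,  9.73467415e-01, -8.15176596e-04]), 'wrist_force': array([-0.57803748, -0.0066229 ,  0.09233073]), 'moment': array([ 0.03052191,  0.05335289, -0.01654959]), 'grip_force': 0.0, 'opening': 0.9991980496924578}
scene 572.885390187005 [[0.547, -0.5, 0.672, -0.335], [-0.837, -0.337, 0.431, -0.613], [0.011, -0.798, -0.603, 0.827], [0.0, 0.0, 0.0, 1.0]]
top 543.9020526809114 [[0.026, -0.993, 0.115, 0.37], [-0.999, -0.023, 0.033, -0.078], [-0.03, -0.116, -0.993, 0.996], [0.0, 0.0, 0.0, 1.0]]
```

View pics/scene0.png

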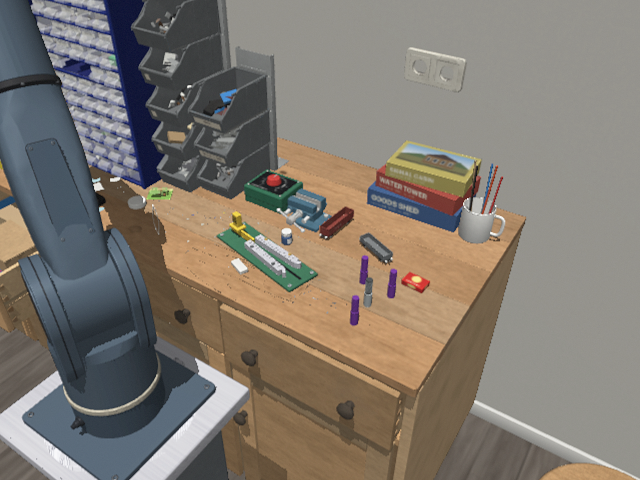

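View pics/top0.png

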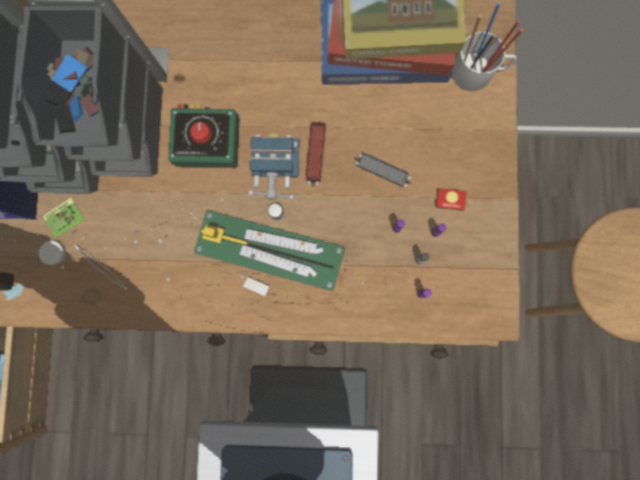

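The scene view shows the steel pin at about (368,292) among three purple ones. The gauge is at (267,255), with its yellow marker at the left end (237,225). In the top view the pin is at (421,257), the marker at (211,236) and the mouth at about (340,270).

Run:
```python
from h import *
for n,box in(("scene",(200,200,450,340)),("top",(180,170,480,310))):
    p,d,K,W=load(n);C=cloud(d,K,W);
    x0,y0,x1,y1=box
    c=cv2.resize(p[y0:y1,x0:x1],None,fx=800/(x1-x0),fy=800/(x1-x0),interpolation=cv2.INTER_CUBIC);save(n+"1",c)
    pts=dict(scene=[(368,283),(368,290),(370,302),(355,297),(364,258),(237,216)],top=[(424,258),(418,257),(211,234),(398,225),(438,230),(425,293),(208,212),(196,252),(343,246),(332,288),(276,211),(256,286)])[n]
    for u,v in pts: print(n,u,v,C[v,u].round(4))
    # pts above table 0.06-0.08
    m=(C[...,2]>.045)&(C[...,2]<.08)&(d>0);m[:y0]=0;m[y1:]=0;m[:,:x0]=0;m[:,x1:]=0
    k,l,st,ce=cv2.connectedComponentsWithStats(m.astype(np.uint8))
    for i in range(1,k):
        if st[i,4]>8: print(ce[i].round(),st[i,4],np.median(C[l==i],0).round(4),p[l==i].mean(0).round())
```

```text
scene 368 283 [ 0.4452 -0.2313  0.0633]
scene 368 290 [ 0.4443 -0.233   0.0459]
scene 370 302 [ 0.4518 -0.2362  0.0085]
scene 355 297 [ 0.3878 -0.2342  0.0711]
scene 364 258 [ 0.5039 -0.1885  0.0688]
scene 237 216 [0.4796 0.1357 0.0638]
[302. 209.] 648 [0.5963 0.0315 0.0574] [106. 122. 129.]
[433. 205.] 349 [ 0.7848 -0.2243  0.0579] [105.  63.  67.]
[236. 216.] 89 [0.4823 0.1409 0.059 ] [167. 144.  59.]
[364. 261.] 83 [ 0.504  -0.189   0.0606] [100.  56. 122.]
[393. 274.] 85 [ 0.499  -0.2594  0.0624] [100.  56. 121.]
[368. 283.] 89 [ 0.4472 -0.2313  0.0614] [90. 92. 92.]
[355. 301.] 96 [ 0.3865 -0.235   0.0606] [ 99.  55. 122.]
top 424 258 [ 0.4496 -0.2253  0.0718]
top 418 257 [ 0.4544 -0.2209  0.0336]
top 211 234 [0.4828 0.1407 0.0685]
top 398 225 [ 0.5054 -0.1811  0.0699]
top 438 230 [ 0.4989 -0.25    0.0655]
top 425 293 [ 0.3907 -0.2278  0.0688]
top 208 212 [0.5309 0.1624 0.0089]
top 196 252 [0.456  0.1804 0.0105]
top 343 246 [ 0.4743 -0.0885  0.0005]
top 332 288 [ 0.3967 -0.0702  0.0092]
top 276 211 [0.5307 0.0331 0.037 ]
top 256 286 [0.3967 0.0676 0.0103]
[270. 182.] 618 [0.5833 0.0434 0.0533] [137. 137. 132.]
[399. 224.] 76 [ 0.5079 -0.1842  0.0693] [117.  79. 128.]
[440. 228.] 81 [ 0.502  -0.2537  0.0692] [114.  78. 123.]
[209. 232.] 119 [0.4866 0.1445 0.0659] [186. 163.  78.]
[424. 257.] 75 [ 0.4516 -0.2256  0.0696] [99. 94. 88.]
[425. 293.] 69 [ 0.3909 -0.2278  0.0695] [120.  81. 132.]
```

View pics/top1.png

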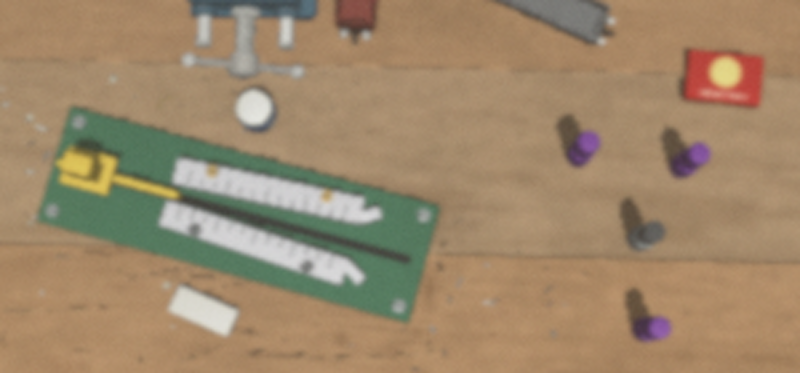

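Run:
```python
from h import *
c=cams.calibration("wrist");print(np.array(c["T_tool_cam"]).round(3),np.array(c["camera_matrix"]).round(1))
```

```text
[[-0.001 -0.954 -0.3    0.078]
 [ 1.    -0.    -0.     0.   ]
 [ 0.    -0.3    0.954 -0.143]
 [ 0.     0.     0.     1.   ]] [[353.6   0.  317.9]
 [  0.  353.6 238. ]
 [  0.    0.    1. ]]
```

jog_arm(increments="0 -20 -37 0 0 0 -6.75; 0 -20 -37 0 0 0 -6.75; 0 -20 -37 0 0 0 0; 0 -20 -37 0 0 0 0; 0 -20 -37 0 0 0 0; 0 -20 -37 0 0 0 0; 0 -20 -37 0 0 0 0; 0 -20 -37 0 0 0 0; 0 -20 -37 0 0 0 0; 0 -20 -37 0 0 0 0; 0 -20 -37 0 0 0 0; 0 -20 -37 0 0 0 0")

```text
time_s: 1.1
eef_pos: [0.4192, 0.1178, 0.2313]
tool_rot: [-0.0, 0.113, 0.994, 0.0]
wrist_force: [0.5, 0.8, -1.1]
opening: 0.999
grip_force: 0.0
```

jog_arm(increments="0 -10 -35 20 0 0 0; 0 -10 -35 20 0 0 0; 0 0 0 20 0 0 0; 0 0 0 0 0 0 0; 0 0 0 0 0 0 0")

```text
time_s: 1.52
eef_pos: [0.4226, 0.0473, 0.171]
tool_rot: [-0.001, 0.113, 0.994, -0.0]
wrist_force: [-0.1, -0.0, 0.3]
opening: 0.998
grip_force: 0.0
```

Run:
```python
from h import *
p,d,K,W=grab("wrist");save("w0",p);np.savez("pics/wA.npz",p=p,d=d,K=K,W=W);print(pose().round(4).tolist())
```

```text
[[-0.9748, 0.2233, -0.0005, 0.4232], [0.2233, 0.9748, 0.0003, 0.048], [0.0005, 0.0002, -1.0, 0.1717], [0.0, 0.0, 0.0, 1.0]]
```

View pics/w0.png

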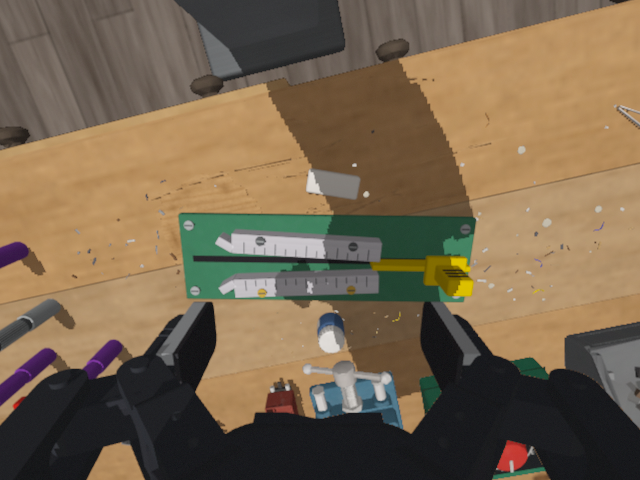

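The wrist view shows the whole gauge. The plate runs from (180,214) to (474,300), with the mouth on the left. The dark-screw jaw is the upper one, the marker fin is at about (458,280), and the slot lies around v≈260.

```bash
cat > g.py <<'E'
from h import *
def gauge(f):
    z=np.load(f);p,d,K,W=z["p"],z["d"],z["K"],z["W"]
    hsv=cv2.cvtColor(p,cv2.COLOR_RGB2HSV);C=cloud(d,K,W)
    m=cv2.inRange(hsv,(60,110,40),(90,255,255));k,l,st,ce=cv2.connectedComponentsWithStats(m)
    near=[i for i in range(1,k) if st[i,4]>300 and 150<ce[i][1]<330 and st[i,0]>120 and st[i,0]+st[i,2]<500]
    m=np.isin(l,near);print("plate z",np.median(C[m][:,2]))
    v,u=np.nonzero(m);P=np.array([ray(a,b,K,W,.008)[:2] for a,b in zip(u,v)])
    (c,s,a)=cv2.minAreaRect(P.astype(np.float32)*1000)
    b=cv2.boxPoints((c,s,a));e=max((b[1]-b[0],b[2]-b[1]),key=np.linalg.norm);e/=np.linalg.norm(e);e=e*np.sign(e[1])
    o=np.array(c)-18.5*e;print(f,"ctr",c,"size",s,"ang",np.degrees(np.arctan2(e[1],e[0])),"origin",o)
    G=np.array([e,[-e[1],e[0]]])
    return p,d,K,W,C,o,G
if __name__=="__main__":
    import sys
    p,d,K,W,C,o,G=gauge(sys.argv[1])
    hsv=cv2.cvtColor(p,cv2.COLOR_RGB2HSV)
    v,u=np.nonzero((hsv[...,1]<60)&(hsv[...,2]>100))
    Q=np.array([ray(a,b,K,W,.024)[:2]*1000 for a,b in zip(u,v)]);L=(Q-o)@G.T
    zz=C[v,u,2]
    k=(abs(L[:,0])<90)&(abs(L[:,1])<45);L=L[k];zz=zz[k];print("jaw z",np.median(zz))
    for x in range(-75,66,10):
        b=L[abs(L[:,0]-x)<3.]
        if len(b)>3: print(x,"fixed",[b[b[:,1]>0,1].min().round(1),b[b[:,1]>0,1].max().round(1)] if (b[:,1]>0).any() else 0,"set",[b[b[:,1]<0,1].min().round(1),b[b[:,1]<0,1].max().round(1)] if (b[:,1]<0).any() else 0)
    m=cv2.inRange(hsv,(22,120,80),(35,255,255))>0
    D=C[m&(d>0)]*1000;D=D[(abs(D[:,2]-55)<15)]
    Ly=(D[:,:2]-o)@G.T;print("fin",Ly.min(0),Ly.max(0),D[:,2].max())
    v,u=np.nonzero(m);Q=np.array([ray(a,b,K,W,.018)[:2]*1000 for a,b in zip(u,v)]);Q=(Q-o)@G.T;print("tip x",Q[:,0].min(),Q[Q[:,0]<Q[:,0].min()+20,1].mean())
    # pins
    A=C*1000;k=(A[...,2]>58)&(A[...,2]<80)&(A[...,1]<-150)&(d>0)
    n,l,st,ce=cv2.connectedComponentsWithStats(k.astype(np.uint8))
    for i in range(1,n):
        if st[i,4]>15: print("pin",np.median(A[l==i],0).round(1),A[l==i].min(0).round(1),A[l==i].max(0).round(1),p[l==i].mean(0).round())
E
python3 g.py pics/wA.npz
```

```text
plate z 0.008664418636127075
pics/wA.npz ctr (461.5926818847656, 46.466094970703125) size (264.3300476074219, 83.48790740966797) ang 76.072426 origin [457.13981962  28.50998116]
jaw z 0.024543400341844046
-75 fixed [np.float64(14.6), np.float64(27.3)] set [np.float64(-29.5), np.float64(-15.7)]
-65 fixed [np.float64(10.1), np.float64(30.1)] set [np.float64(-32.3), np.float64(-9.7)]
-55 fixed [np.float64(10.2), np.float64(32.0)] set [np.float64(-32.2), np.float64(-8.6)]
-45 fixed [np.float64(9.4), np.float64(31.3)] set [np.float64(-32.1), np.float64(-7.5)]
-35 fixed [np.float64(8.7), np.float64(30.6)] set [np.float64(-30.9), np.float64(-7.3)]
-25 fixed [np.float64(7.9), np.float64(30.7)] set [np.float64(-30.8), np.float64(-7.2)]
-15 fixed [np.float64(8.0), np.float64(30.0)] set [np.float64(-28.6), np.float64(-12.8)]
-5 fixed [np.float64(7.3), np.float64(29.3)] set [np.float64(-28.4), np.float64(-11.6)]
5 fixed [np.float64(6.6), np.float64(29.4)] set [np.float64(-28.3), np.float64(-5.7)]
15 fixed [np.float64(6.7), np.float64(28.7)] set [np.float64(-27.1), np.float64(-4.6)]
25 fixed [np.float64(6.8), np.float64(24.3)] set [np.float64(-44.1), np.float64(-10.2)]
35 fixed [np.float64(7.0), np.float64(23.6)] set [np.float64(-26.8), np.float64(-10.0)]
45 fixed [np.float64(6.2), np.float64(22.9)] set [np.float64(-25.6), np.float64(-8.9)]
55 fixed [np.float64(4.6), np.float64(22.1)] set [np.float64(-25.5), np.float64(-8.7)]
65 fixed [np.float64(4.7), np.float64(22.2)] set [np.float64(-25.3), np.float64(-8.6)]
fin [109.44858923  -6.68931372] [129.6673795    7.83210318] 68.19819134178043
tip x -43.86044094848608 -30.553333224258925
pin [ 450.6 -222.8   62.7] [ 443.8 -226.6   58.1] [ 457.6 -220.7   68.5] [66. 67. 67.]
pin [ 501.4 -251.3   61.6] [ 495.3 -254.3   58. ] [ 507.8 -249.1   67.6] [60. 27. 77.]
```

jog_arm(increments="0 -30 -5 10 0 0 0; 0 -30 -5 10 0 0 0; 0 -30 -5 10 0 0 0; 0 -26 -5 0 0 0 0; 0 0 0 0 0 0 0; 0 0 0 0 0 0 0")

```text
time_s: 2.07
eef_pos: [0.5331, 0.0027, 0.142]
tool_rot: [0.001, 0.112, 0.994, 0.0]
wrist_force: [-0.9, -0.0, 0.1]
opening: 1.002
grip_force: 0.0
```

```bash
python3 - <<'E'
from h import *
p,d,K,W=grab("wrist");np.savez("pics/wB.npz",p=p,d=d,K=K,W=W);print(pose().round(4).tolist());print(W[:3,3])
save("w1",cv2.resize(p[60:360,140:540],(800,600)))
E
python3 g.py pics/wB.npz
```

```text
[[-0.9749, 0.2225, 0.0005, 0.532], [0.2225, 0.9749, 0.0006, 0.0031], [-0.0004, 0.0007, -1.0, 0.142], [0.0, 0.0, 0.0, 1.0]]
[0.45710872 0.0207133  0.2852884 ]
plate z nan
  return _methods._mean(a, axis=axis, dtype=dtype,
  ret = ret.dtype.type(ret / rcount)
Traceback (most recent call last):
  File "g.py", line 16, in <module>
    p,d,K,W,C,o,G=gauge(sys.argv[1])
                  ~~~~~^^^^^^^^^^^^^
  File "g.py", line 9, in gauge
    (c,s,a)=cv2.minAreaRect(P.astype(np.float32)*1000)
            ~~~~~~~~~~~~~~~^^^^^^^^^^^^^^^^^^^^^^^^^^^
cv2.error: OpenCV(4.12.0) /io/opencv/modules/imgproc/src/convhull.cpp:143: error: (-215:Assertion failed) total >= 0 && (depth == CV_32F || depth == CV_32S) in function 'convexHull'
```

View pics/w1.png

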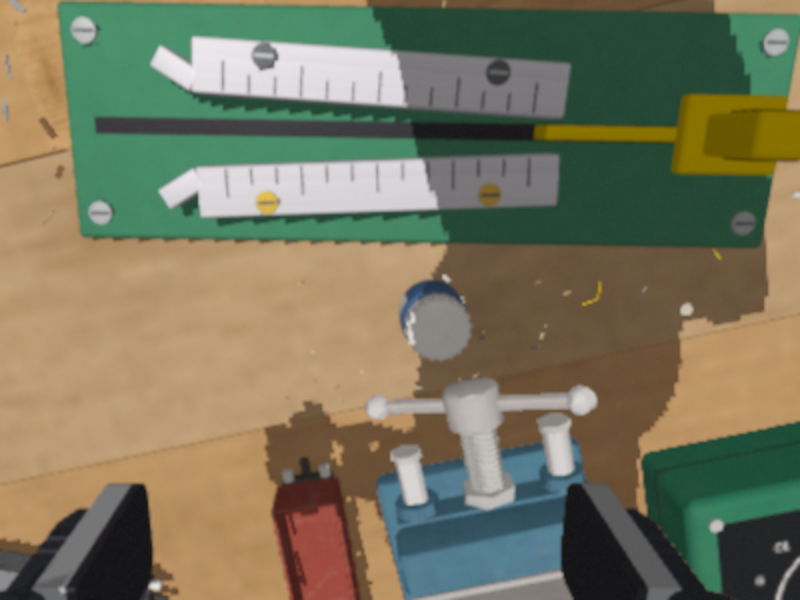

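The crop looks straight down the slot. The inner top edges run (194,93)–(565,118) on the fixed jaw and (200,168)–(559,154) on the set jaw. The plate corners are (60,3), (80,236), (763,246) and (800,13), and the marker tip is at (535,132).

```bash
cat > s.py <<'E'
from h import *
z=np.load("pics/wB.npz");K,W,C=z["K"],z["W"],cloud(z["d"],z["K"],z["W"])
f=lambda u,v,h:ray(140+u/2-.25,60+v/2-.25,K,W,h)[:2]*1000
c=[f(*q,.008) for q in((60,3),(80,236),(763,246),(800,13))]
e=(c[2]+c[3]-c[0]-c[1])/2;L=np.linalg.norm(e);e/=L
o=sum(c)/4-18.5*e;n=np.array([-e[1],e[0]])
print("L",L,"w",np.linalg.norm(c[0]-c[1]),np.linalg.norm(c[3]-c[2]),"ang",np.degrees(np.arctan2(e[1],e[0])),"o",o)
l=lambda P:np.array([(P-o)@e,(P-o)@n]).round(2)
for nm,a,b in(("fix",(194,93),(565,118)),("fixout",(192,37),(570,63)),("set",(200,168),(559,154)),("setout",(202,217),(557,206))):
    a,b=l(f(*a,.024)),l(f(*b,.024));print(nm,a,b,"slope",(b-a)[1]/(b-a)[0],"y0",a[1]-a[0]*(b-a)[1]/(b-a)[0])
print("tip",l(f(535,132,.018)),"slotline",l(f(95,125,.008)),l(f(410,130,.008)))
for u,v in((300,80),(300,190),(130,190),(740,60)): print(C[int(60+v/2),int(140+u/2),2])
E
python3 s.py
```

```text
L 265.29632279095824 w 82.36699596469211 83.02463991708973 ang 76.30192726094998 o [457.56136346  28.53018314]
fix [-64.06  11.05] [65.37  4.57] slope -0.050065672564320485 y0 7.84279301552963
fixout [-63.74  28.87] [65.26 22.43] slope -0.04992248062015505 y0 25.68794108527132
set [-63.31 -14.09] [64.48 -7.56] slope 0.051099460051647234 y0 -10.854893184130214
setout [-63.5  -31.38] [ 65.57 -25.71] slope 0.04392965057720616 y0 -28.590467188347407
tip [56.73 -0.21] slotline [-105.01    0.12] [12.41 -0.08]
0.02495479480862023
0.02457135707213437
0.009421214801622835
0.00985627448595855
```

jog_arm(increments="0 4 -35 0 0 0 0.8; 0 4 -35 0 0 0 0; 0 4 -35 0 0 0 0; 0 4 -35 0 0 0 0; 0 4 -35 0 0 0 0; 0 4 -35 0 0 0 0; 0.3 3 -31 0 0 0 0; 0.3 0 0 0 0 0 0; 0.3 0 0 0 0 0 0")

```text
time_s: 2.87
eef_pos: [0.4478, -0.2265, 0.1422]
tool_rot: [0.0, 0.121, 0.993, -0.0]
wrist_force: [1.4, 0.9, 0.3]
opening: 0.699
grip_force: 0.0
```

Run:
```python
from h import *
p,d,K,W=grab("wrist");np.savez("pics/wC.npz",p=p,d=d,K=K,W=W);print(pose().round(4).tolist());print(W[:3,3])
save("w2",cv2.resize(p[120:420,120:520],(800,600)))
```

```text
[[-0.9714, 0.2375, 0.0008, 0.4486], [0.2375, 0.9714, 0.0005, -0.2251], [-0.0007, 0.0007, -1.0, 0.142], [0.0, 0.0, 0.0, 1.0]]
[ 0.3722075  -0.20715368  0.28553301]
```

View pics/w2.png

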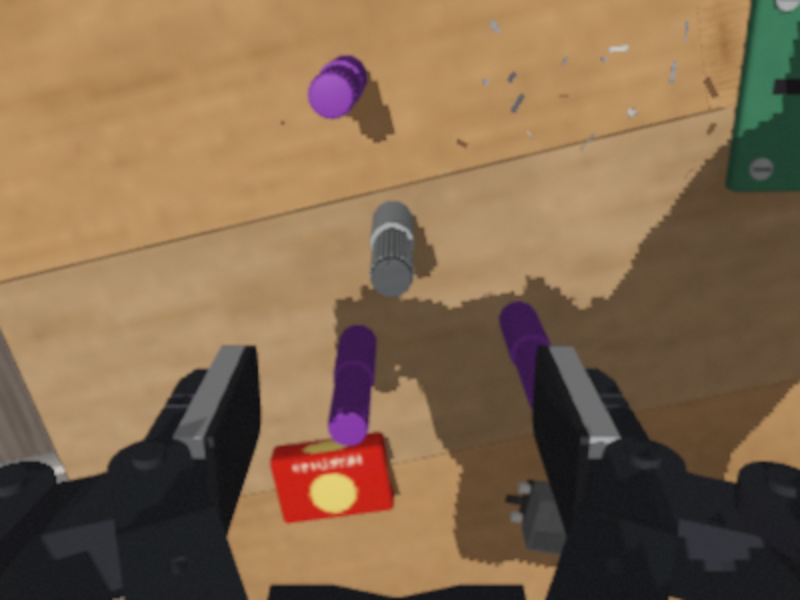

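The pin's top disc is centred at crop (391,278), and the near edge of its base is at about (392,202), putting the base centre at about (392,222). It stands clear of the purple pins.

Run:
```python
from h import *
z=np.load("pics/wC.npz");K,W,C=z["K"],z["W"],cloud(z["d"],z["K"],z["W"])
f=lambda u,v,h:ray(120+u/2-.25,120+v/2-.25,K,W,h)*1000
T=np.array([[-0.9714,0.2375],[0.2375,0.9714]])
for q in((391,278,.07),(392,222,0),(392,202,0)): P=f(*q)[:2];print(P,T.T@(P-np.array([448.6,-225.1])))
for v in(265,275,285): print(C[120+v//2,120+391//2]*1000)
```

```text
[ 451.51770329 -228.64308005] [-3.67573849 -2.74879343]
[ 452.96531369 -229.11097506] [-5.1930723  -2.85949917]
[ 444.53703182 -227.00764408] [ 3.49370182 -2.8180404 ]
[ 446.9130044  -227.65769688   70.11067147]
[ 449.9706322  -228.41612131   70.90781356]
[ 453.0813265  -229.18888202   71.57913536]
```

jog_arm(increments="0.3 -4 -3 0 0 0 0; 0.3 0 0 36 0 0 0; 0.3 0 0 36 0 0 0; 0.3 0 0 35 0 0 0; 0.3 0 0 0 0 0 0; 1 0 0 0 0 0 0; 1 0 0 0 0 0 0; 1 0 0 0 0 0 0; 1 0 0 0 0 0 0; 1 0 0 0 0 0 0; 1 0 0 0 0 0 0; 1 0 0 0 0 0 0", newtons=40)

```text
time_s: 3.92
eef_pos: [0.4531, -0.2304, 0.0363]
tool_rot: [0.002, 0.12, 0.993, -0.0]
wrist_force: [0.2, 0.9, 8.9]
opening: 0.147
grip_force: 38.9
```

jog_arm(increments="1 0 0 -15 0 0 0; 1 0 0 -15 0 0 0; 1 10 28 0 0 0 0; 1 10 28 0 0 0 0; 1 10 28 0 0 0 0; 1 10 28 0 0 0 0; 1 10 28 0 0 0 0; 1 4 14 0 0 0 0; 1 0 0 0 0 0 0; 1 0 0 0 0 0 0; 1 0 0 0 0 0 0")

```text
time_s: 4.83
eef_pos: [0.4365, -0.0684, 0.0651]
tool_rot: [0.001, 0.12, 0.993, -0.0]
wrist_force: [-0.0, -0.4, -2.6]
opening: 0.153
grip_force: 39.1
```

Run:
```python
from h import *
s=monitor.sense();print(s["wrist_force"],s["grip_force"],s["opening"])
p,d,K,W=grab("wrist");np.savez("pics/wD.npz",p=p,d=d,K=K,W=W);print(pose().round(4).tolist());print(W[:3,3])
save("w3",cv2.resize(p[120:420,220:620],(800,600)))
```

```text
[-0.00646444 -0.41444174 -2.60104801] 39.12461221218109 0.15308729529165097
[[-0.971, 0.2392, 0.0013, 0.4364], [0.2392, 0.971, -0.0005, -0.0688], [-0.0014, -0.0002, -1.0, 0.0649], [0.0, 0.0, 0.0, 1.0]]
[ 0.36071624 -0.04908513  0.20832721]
```

View pics/w3.png

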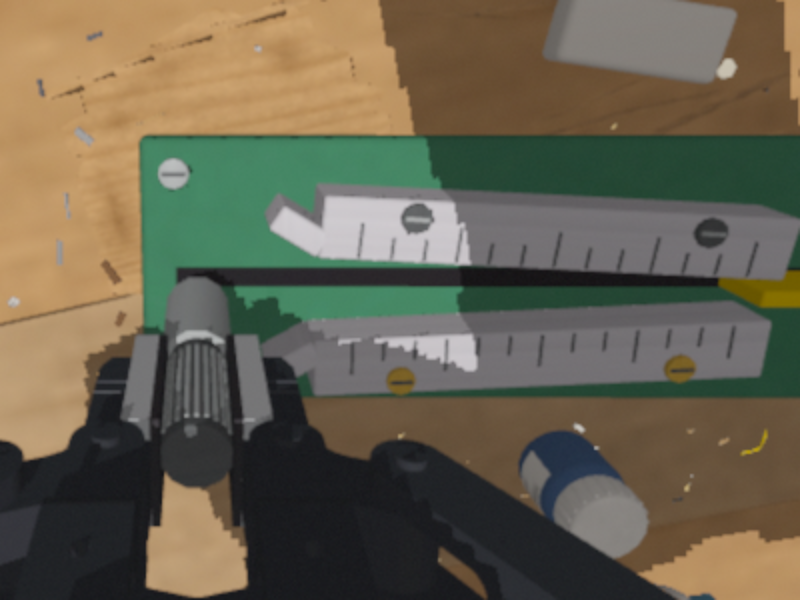

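The upright pin is in the fingers: top disc at (197,455), near edge of the base at (198,274). The slot mouth lies to the right, and the jaw inner edges pass through (325,254)/(780,278) and (315,322)/(768,300 lower line).

Run:
```python
from h import *
z=np.load("pics/wD.npz");K,W,C=z["K"],z["W"],cloud(z["d"],z["K"],z["W"])
f=lambda u,v,h:ray(220+u/2-.25,120+v/2-.25,K,W,h)[:2]*1000
a=np.radians(76.3);e=np.array([np.cos(a),np.sin(a)]);n=np.array([-e[1],e[0]]);o=np.array([457.56,28.53])
l=lambda P:((P-o)@e,(P-o)@n)
for q in((197,455,.1),(198,274,.03)): print(f(*q),l(f(*q)))
print("jaw fix",l(f(325,254,.024)),l(f(780,278,.024)),"set (face bottom z8/ top)",l(f(315,340,.024)),l(f(768,320,.024)),"apron edge",l(f(142,140,.008)))
print("tcp",l(np.array([436.4,-68.6])))
```

```text
[433.67102676 -66.94463974] (np.float64(-98.41612235370125), np.float64(0.5972742577834578))
[425.90872265 -64.72056752] (np.float64(-98.09373666346956), np.float64(8.665479129555964))
jaw fix (np.float64(-63.08898074455783), np.float64(12.220627811008208)) (np.float64(63.96129152394238), np.float64(4.90932657185738)) set (face bottom z8/ top) (np.float64(-64.57792420806), np.float64(-13.836073911403561)) (np.float64(63.70249483184091), np.float64(-7.832832978264876)) apron edge (np.float64(-113.95684170086118), np.float64(41.13928599554813))
tcp (np.float64(-99.37806119611986), np.float64(-2.4461097482033307))
```

jog_arm(increments="1 -1.5 0 10 0 0 0; 1 0 0 8 0 0 0; 1 0 0 2 0 0 0; 1 0 0 1 0 0 0; 1 0 0 0 0 0 0; 1 0 0 0 0 0 0")

```text
time_s: 5.38
eef_pos: [0.4378, -0.0691, 0.0442]
tool_rot: [0.001, 0.121, 0.993, -0.0]
wrist_force: [-1.8, -1.2, 21.2]
opening: 0.15
grip_force: 41.4
```

jog_arm(increments="1 0 0 -1.5 0 0 0; 1 0 0 0 0 0 0; 1 0 0 0 0 0 0; 1 0 0 0 0 0 0")

```text
time_s: 5.72
eef_pos: [0.4372, -0.0683, 0.0446]
tool_rot: [-0.0, 0.12, 0.993, -0.0]
wrist_force: [0.5, 0.9, -0.8]
opening: 0.146
grip_force: 39.0
```

jog_arm(increments="1 0 8 0 0 0 0; 1 0 8 0 0 0 0; 1 0 8 0 0 0 0; 1 0 8 0 0 0 0; 1 0 8 0 0 0 0; 1 0 8 0 0 0 0; 1 0 0 0 0 0 0; 1 0 0 0 0 0 0")

```text
time_s: 6.38
eef_pos: [0.4489, -0.0207, 0.0448]
tool_rot: [-0.0, 0.119, 0.993, -0.0]
wrist_force: [-0.4, -0.2, -1.3]
opening: 0.152
grip_force: 39.0
```

jog_arm(increments="1 0 6 0 0 0 0; 1 0 6 0 0 0 0; 1 0 6 0 0 0 0; 1 0 6 0 0 0 0; 1 0 6 0 0 0 0; 1 0 6 0 0 0 0; 1 0 0 0 0 0 0; 1 0 0 0 0 0 0")

```text
time_s: 7.05
eef_pos: [0.4575, 0.014, 0.0448]
tool_rot: [0.0, 0.119, 0.993, -0.0]
wrist_force: [-0.3, -0.7, -1.8]
opening: 0.15
grip_force: 39.0
```

jog_arm(increments="1 0 4 0 0 0 0; 1 0 4 0 0 0 0; 1 0 4 0 0 0 0; 1 0 0 0 0 0 0; 1 0 0 0 0 0 0; 1 0 0 0 0 0 0")

```text
time_s: 7.55
eef_pos: [0.4602, 0.0252, 0.0448]
tool_rot: [-0.0, 0.12, 0.993, -0.0]
wrist_force: [-0.5, 0.3, -0.8]
opening: 0.15
grip_force: 39.0
```

jog_arm(increments="1 0 2.5 0 0 0 0; 1 0 2.5 0 0 0 0; 1 0 0 0 0 0 0; 1 0 0 0 0 0 0; 1 0 0 0 0 0 0")

```text
time_s: 7.97
eef_pos: [0.4614, 0.0301, 0.0448]
tool_rot: [-0.0, 0.12, 0.993, -0.0]
wrist_force: [0.2, 0.4, -0.5]
opening: 0.15
grip_force: 39.0
```

jog_arm(increments="1 0 2 0 0 0 0; 1 0 2 0 0 0 0; 1 0 0 0 0 0 0; 1 0 0 0 0 0 0; 1 0 0 0 0 0 0")

```text
time_s: 8.38
eef_pos: [0.4624, 0.034, 0.0448]
tool_rot: [-0.0, 0.12, 0.993, -0.0]
wrist_force: [-0.9, -0.8, -1.6]
opening: 0.146
grip_force: 39.0
```

jog_arm(increments="1 0 1.5 0 0 0 0; 1 0 1.5 0 0 0 0; 1 0 0 0 0 0 0; 1 0 0 0 0 0 0; 1 0 0 0 0 0 0")

```text
time_s: 8.8
eef_pos: [0.4632, 0.0369, 0.0448]
tool_rot: [0.0, 0.12, 0.993, 0.0]
wrist_force: [0.1, 0.1, -0.3]
opening: 0.15
grip_force: 39.0
```

jog_arm(increments="1 0 1.5 0 0 0 0; 1 0 1 0 0 0 0; 1 0 0 0 0 0 0; 1 0 0 0 0 0 0; 1 0 0 0 0 0 0")

```text
time_s: 9.22
eef_pos: [0.4638, 0.0394, 0.0448]
tool_rot: [0.0, 0.12, 0.993, 0.0]
wrist_force: [0.4, 1.4, -1.1]
opening: 0.153
grip_force: 39.0
```

jog_arm(increments="1 0 1.5 0 0 0 0; 1 0 1 0 0 0 0; 1 0 0 0 0 0 0; 1 0 0 0 0 0 0; 1 0 0 0 0 0 0")

```text
time_s: 9.63
eef_pos: [0.4645, 0.0418, 0.0448]
tool_rot: [0.0, 0.12, 0.993, 0.0]
wrist_force: [2.2, 0.2, -1.5]
opening: 0.15
grip_force: 39.0
```

jog_arm(increments="1 0 1 0 0 0 0; 1 0 0 0 0 0 0; 1 0 0 0 0 0 0; 1 0 0 0 0 0 0")

```text
time_s: 9.97
eef_pos: [0.4646, 0.0427, 0.0448]
tool_rot: [0.0, 0.12, 0.993, -0.0]
wrist_force: [1.2, 0.1, -1.0]
opening: 0.15
grip_force: 39.0
```

jog_arm(increments="1 0 1 0 0 0 0; 1 0 0 0 0 0 0; 1 0 0 0 0 0 0; 1 0 0 0 0 0 0")

```text
time_s: 10.3
eef_pos: [0.4649, 0.0436, 0.0448]
tool_rot: [0.0, 0.12, 0.993, -0.0]
wrist_force: [1.2, -1.4, -1.2]
opening: 0.151
grip_force: 39.0
```

jog_arm(increments="1 -0.3 1 0 0 0 0; 1 0 0 0 0 0 0; 1 0 0 0 0 0 0; 1 0 0 0 0 0 0")

```text
time_s: 10.63
eef_pos: [0.4651, 0.0444, 0.0448]
tool_rot: [-0.0, 0.12, 0.993, -0.0]
wrist_force: [1.1, -3.1, -0.1]
opening: 0.147
grip_force: 39.1
```

jog_arm(increments="1 0 1 0 0 0 0; 1 0 0 0 0 0 0; 1 0 0 0 0 0 0; 1 0 0 0 0 0 0")

```text
time_s: 10.97
eef_pos: [0.4653, 0.0452, 0.0447]
tool_rot: [-0.0, 0.12, 0.993, -0.0]
wrist_force: [0.6, -6.0, -1.2]
opening: 0.149
grip_force: 39.1
```

jog_arm(increments="1 -0.3 1 0 0 0 0; 1 0 0 0 0 0 0; 1 0 0 0 0 0 0; 1 0 0 0 0 0 0")

```text
time_s: 11.3
eef_pos: [0.4655, 0.0457, 0.0447]
tool_rot: [-0.0, 0.12, 0.993, -0.0]
wrist_force: [1.0, -7.2, 0.4]
opening: 0.155
grip_force: 39.3
```

jog_arm(increments="1 -0.3 1 0 0 0 0; 1 0 0 0 0 0 0; 1 0 0 0 0 0 0; 1 0 0 0 0 0 0")

```text
time_s: 11.63
eef_pos: [0.4657, 0.0462, 0.0447]
tool_rot: [-0.001, 0.12, 0.993, -0.001]
wrist_force: [-0.6, -7.7, 0.9]
opening: 0.149
grip_force: 39.5
```

jog_arm(increments="1 -0.2 1 0 0 0 0; 1 0 0 0 0 0 0; 1 0 0 0 0 0 0; 1 0 0 0 0 0 0")

```text
time_s: 11.97
eef_pos: [0.4658, 0.0468, 0.0446]
tool_rot: [-0.001, 0.121, 0.993, -0.001]
wrist_force: [-1.7, -8.6, 1.9]
opening: 0.151
grip_force: 39.6
```

jog_arm(increments="1 0 1 0 0 0 0; 1 0 0 0 0 0 0; 1 0 0 0 0 0 0; 1 0 0 0 0 0 0")

```text
time_s: 12.3
eef_pos: [0.4659, 0.0472, 0.0446]
tool_rot: [-0.001, 0.121, 0.993, -0.001]
wrist_force: [-2.3, -11.3, 1.9]
opening: 0.149
grip_force: 39.9
```

jog_arm(increments="1 0 -1 0 0 0 0; 1 0 -1 0 0 0 0; 1 0 -1 0 0 0 0; 1 0 0 0 0 0 0; 1 0 0 0 0 0 0; 1 0 0 0 0 0 0")

```text
time_s: 12.8
eef_pos: [0.4659, 0.0466, 0.0446]
tool_rot: [-0.001, 0.12, 0.993, -0.0]
wrist_force: [-2.7, -3.0, -2.2]
opening: 0.146
grip_force: 39.2
```

jog_arm(increments="1 0.3 -0.7 0 0 0 0; 1 0 0 0 0 0 0; 0.75 0 0 0 0 0 0; 0.7 0 0 0 0 0 0; 0.6 0 0 0 0 0 0; 0.5 0 0 0 0 0 0; 0.4 0 0 0 0 0 0; 0.4 0 0 0 0 0 0; 0.4 0 0 0 0 0 0")

```text
time_s: 13.55
eef_pos: [0.4662, 0.0457, 0.0449]
tool_rot: [0.0, 0.12, 0.993, 0.0]
wrist_force: [-0.1, -0.3, 0.8]
opening: 0.597
grip_force: 0.0
```

jog_arm(increments="0.4 0 0 -20 0 0 0; 0.4 0 0 -30 0 0 0; 0.4 0 0 -40 0 0 0; 0.4 0 0 0 0 0 0; 0.4 0 0 0 0 0 0")

```text
time_s: 13.97
eef_pos: [0.4674, 0.046, 0.1367]
tool_rot: [0.002, 0.12, 0.993, 0.001]
wrist_force: [0.4, -0.0, -0.8]
opening: 0.601
grip_force: 0.0
```

Run:
```python
from h import *
p,d,K,W=grab("wrist");np.savez("pics/wE.npz",p=p,d=d,K=K,W=W);print(pose().round(4).tolist())
save("w4",cv2.resize(p[120:420,220:620],(800,600)))
```

```text
[[-0.9714, 0.2376, 0.0017, 0.4664], [0.2376, 0.9714, 0.0006, 0.046], [-0.0015, 0.0009, -1.0, 0.1353], [0.0, 0.0, 0.0, 1.0]]
```

View pics/w4.png

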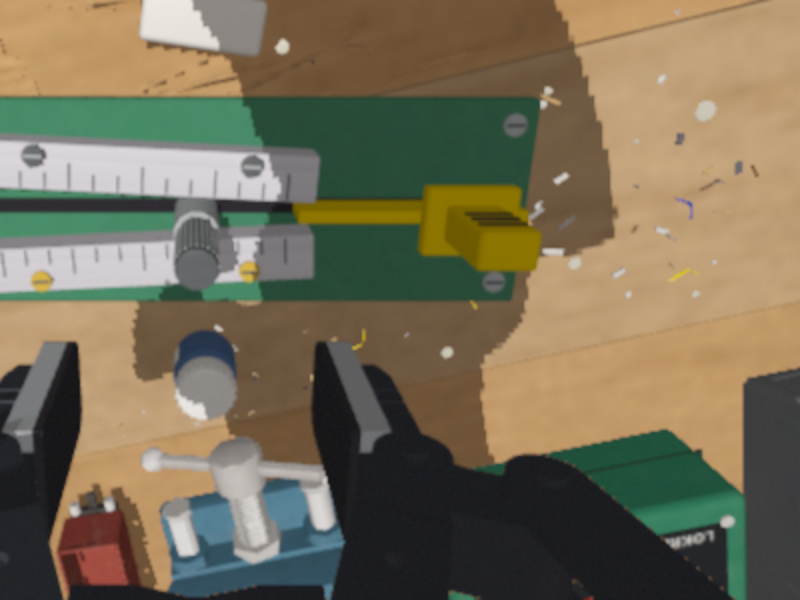

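The released pin stands upright in the slot, with its top at crop (198,268). The marker tip is at (295,212) and the fin top is centred at about (510,251).

Run:
```python
from h import *
z=np.load("pics/wE.npz");K,W,C=z["K"],z["W"],cloud(z["d"],z["K"],z["W"])
f=lambda u,v,h:ray(220+u/2-.25,120+v/2-.25,K,W,h)[:2]*1000
a=np.radians(76.3);e=np.array([np.cos(a),np.sin(a)]);n=np.array([-e[1],e[0]]);o=np.array([457.56,28.53])
l=lambda P:(round((P-o)@e,1),round((P-o)@n,1))
print("pin top",l(f(198,268,.078)),"tip",l(f(295,212,.018)),"fin",l(f(510,251,.066)),"finback",l(f(540,251,.066)),"tcp",l(np.array([466.7,46.])))
for u,v in((510,251),(198,268),(505,240)): print(C[int(120+v/2),int(220+u/2)]*1000)
```

```text
pin top (np.float64(20.5), np.float64(-1.3)) tip (np.float64(58.0), np.float64(-0.6)) fin (np.float64(120.2), np.float64(-0.1)) finback (np.float64(129.8), np.float64(-0.1)) tcp (np.float64(19.1), np.float64(-4.7))
[485.94529898 145.43894753  66.17328294]
[463.62783066  48.29650281  78.58429009]
[481.93566557 143.78446837  66.60819409]
```

jog_arm(increments="1 1 36 0 0 0 0; 1 1 36 0 0 0 0; 1 1 36 0 0 0 0; 1 1 35 0 0 0 0; 1 0 0 0 0 0 0; 1 0 0 30 0 0 0; 1 0 0 31 0 0 0; 1 0 0 30 0 0 0; 1 0 0 0 0 0 0; 1 0 0 0 0 0 0", newtons=30)

```text
time_s: 14.85
eef_pos: [0.4945, 0.1846, 0.042]
tool_rot: [-0.002, 0.12, 0.993, -0.001]
wrist_force: [0.6, 0.4, 1.0]
opening: 0.003
grip_force: 0.0
```

jog_arm(increments="1 0 -4 -1 0 0 0; 1 0 -4 0 0 0 0; 1 0 -4 0 0 0 0; 1 0 -3 0 0 0 0; 1 0 -3 0 0 0 0; 1 0 -3 0 0 0 0; 1 0 -3 0 0 0 0; 1 0 0 0 0 0 0; 1 0 0 0 0 0 0")

```text
time_s: 15.6
eef_pos: [0.4904, 0.162, 0.0448]
tool_rot: [-0.0, 0.12, 0.993, -0.0]
wrist_force: [0.3, 0.3, -0.3]
opening: 0.001
grip_force: 0.0
```

```bash
cat > m.py <<'E'
from h import *
import sys
z=grab("wrist");p,d,K,W=z;np.savez("pics/wF.npz",p=p,d=d,K=K,W=W);C=cloud(d,K,W)*1000
hsv=cv2.cvtColor(p,cv2.COLOR_RGB2HSV);m=(cv2.inRange(hsv,(20,120,50),(36,255,255))>0)&(d>0)
a=np.radians(76.3);e=np.array([np.cos(a),np.sin(a)]);n=np.array([-e[1],e[0]]);o=np.array([457.56,28.53])
Q=C[m];x=(Q[:,:2]-o)@e;y=(Q[:,:2]-o)@n
k=(abs(y)<6)&(Q[:,2]<23)&(Q[:,2]>10)&(x<120);print("tip x",np.sort(x[k])[:5].round(1))
k=(abs(y)<12)&(Q[:,2]>50)&(Q[:,2]<75);print("fin x",x[k].min().round(1) if k.any() else None,x[k].max().round(1) if k.any() else None)
print("tcp x",(pose()[:2,3]*1000-o)@e)
E
python3 m.py
```

```text
tip x [52.4 52.5 52.5 52.8 52.8]
fin x 104.1 131.4
tcp x 137.6597150860265
```

jog_arm(increments="1 0 -3 0 0 0 0; 1 0 -3 0 0 0 0; 1 0 -3 0 0 0 0; 1 0 -3 0 0 0 0; 1 0 -3 0 0 0 0; 1 0 0 0 0 0 0; 1 0 0 0 0 0 0")

```text
time_s: 16.23
eef_pos: [0.4869, 0.1472, 0.0448]
tool_rot: [-0.0, 0.12, 0.993, -0.0]
wrist_force: [-0.4, -0.5, 0.1]
opening: -0.0
grip_force: 0.0
```

```bash
python3 m.py
```

```text
tip x [35.9 36.5 36.7 37.  37.1]
fin x 88.5 116.2
tcp x 122.47658925066433
```

jog_arm(increments="1 0 -2 0 0 0 0; 1 0 -2 0 0 0 0; 1 0 0 0 0 0 0; 1 0 0 0 0 0 0; 1 0 0 0 0 0 0")

```text
time_s: 16.7
eef_pos: [0.4859, 0.1437, 0.0448]
tool_rot: [-0.0, 0.12, 0.993, -0.0]
wrist_force: [-0.3, -0.1, -0.4]
opening: 0.003
grip_force: 0.0
```

jog_arm(increments="1 0 -1 0 0 0 0; 1 0 0 0 0 0 0; 1 0 0 0 0 0 0")

```text
time_s: 16.95
eef_pos: [0.4857, 0.1428, 0.0448]
tool_rot: [-0.0, 0.12, 0.993, -0.0]
wrist_force: [-0.2, -0.3, 0.2]
opening: -0.003
grip_force: 0.2
```

jog_arm(increments="1 0 -0.7 0 0 0 0; 1 0 0 0 0 0 0; 1 0 0 0 0 0 0")

```text
time_s: 17.2
eef_pos: [0.4855, 0.1422, 0.0448]
tool_rot: [-0.0, 0.12, 0.993, -0.0]
wrist_force: [-1.1, 0.5, -0.7]
opening: -0.004
grip_force: 0.3
```

jog_arm(increments="1 0 -0.7 0 0 0 0; 1 0 0 0 0 0 0; 1 0 0 0 0 0 0")

```text
time_s: 17.45
eef_pos: [0.4854, 0.1414, 0.0448]
tool_rot: [-0.0, 0.12, 0.993, -0.0]
wrist_force: [-0.4, 0.7, 0.5]
opening: 0.0
grip_force: 0.3
```

```bash
python3 m.py
```

```text
tip x [27.8 31.4 31.4 31.9 32. ]
fin x 83.5 109.7
tcp x 116.29513111123107
```

jog_arm(increments="1 0 -0.6 0 0 0 0; 1 0 0 0 0 0 0; 1 0 0 0 0 0 0")

```text
time_s: 17.75
eef_pos: [0.4852, 0.1408, 0.0448]
tool_rot: [-0.0, 0.12, 0.993, -0.0]
wrist_force: [-0.5, 0.8, -0.2]
opening: -0.001
grip_force: 0.3
```

jog_arm(increments="1 0 -0.6 0 0 0 0; 1 0 0 0 0 0 0; 1 0 0 0 0 0 0")

```text
time_s: 18.0
eef_pos: [0.4851, 0.1402, 0.0448]
tool_rot: [-0.0, 0.12, 0.993, -0.0]
wrist_force: [0.5, 1.3, 0.3]
opening: 0.001
grip_force: 0.3
```

jog_arm(increments="1 0 -0.5 0 0 0 0; 1 0 0 0 0 0 0; 1 0 0 0 0 0 0")

```text
time_s: 18.25
eef_pos: [0.485, 0.1398, 0.0448]
tool_rot: [-0.0, 0.12, 0.993, -0.0]
wrist_force: [-0.6, 0.3, 0.1]
opening: 0.001
grip_force: 0.3
```

jog_arm(increments="1 0 -0.5 0 0 0 0; 1 0 0 0 0 0 0; 1 0 0 0 0 0 0")

```text
time_s: 18.5
eef_pos: [0.4848, 0.1393, 0.0448]
tool_rot: [-0.0, 0.12, 0.993, -0.0]
wrist_force: [-0.4, 1.3, -0.0]
opening: -0.004
grip_force: 0.3
```

jog_arm(increments="1 0 -0.5 0 0 0 0; 1 0 0 0 0 0 0; 1 0 0 0 0 0 0")

```text
time_s: 18.75
eef_pos: [0.4848, 0.1388, 0.0448]
tool_rot: [-0.0, 0.12, 0.993, -0.0]
wrist_force: [0.5, 0.9, 0.1]
opening: -0.003
grip_force: 0.3
```

```bash
python3 m.py
```

```text
tip x [29.  29.  29.1 29.2 29.3]
fin x 80.7 107.6
tcp x 113.56820345690515
```

jog_arm(increments="1 0 -0.5 0 0 0 0; 1 0 0 0 0 0 0; 1 0 0 0 0 0 0")

```text
time_s: 19.05
eef_pos: [0.4847, 0.1386, 0.0448]
tool_rot: [0.0, 0.12, 0.993, 0.0]
wrist_force: [0.1, 3.9, -0.2]
opening: 0.001
grip_force: 1.2
```

jog_arm(increments="1 0 -0.5 0 0 0 0; 1 0 0 0 0 0 0; 1 0 0 0 0 0 0")

```text
time_s: 19.3
eef_pos: [0.4847, 0.1385, 0.0448]
tool_rot: [0.0, 0.12, 0.993, 0.0]
wrist_force: [0.5, 4.3, 0.0]
opening: 0.002
grip_force: 2.6
```

jog_arm(increments="1 0 1 0 0 0 0; 1 0 3 0 0 0 0; 1 0 8 0 0 0 0; 1 0 10 0 0 0 0; 1 0 0 -30 0 0 0; 1 0 0 -35 0 0 0; 1 0 0 -35 0 0 0; 1 0 0 0 0 0 0; 1 0 0 0 0 0 0")

```text
time_s: 20.05
eef_pos: [0.491, 0.1606, 0.1467]
tool_rot: [0.002, 0.119, 0.993, 0.001]
wrist_force: [0.3, 0.4, -0.9]
opening: 0.0
grip_force: 0.0
```

```bash
python3 m.py
python3 - <<'E'
from h import *
p,d,K,W=load("wrist");save("w5",cv2.resize(p[120:420,120:520],(800,600)))
E
```

```text
tip x [26.5 26.9 28.7 29.  29.3]
fin x 80.2 100.2
tcp x 135.60008363850113
```

View pics/w5.png

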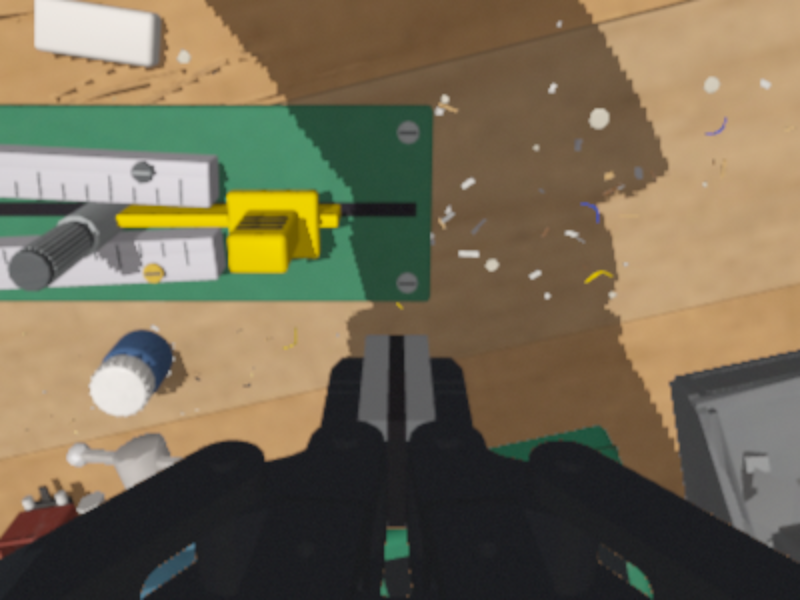

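The tongue's tip at (118,215) meets the pin's shank, whose top is at (35,268). I'll check the pin's top position numerically before closing the job.

Run:
```python
from h import *
p,d,K,W=load("wrist");a=np.radians(76.3);e=np.array([np.cos(a),np.sin(a)]);n=np.array([-e[1],e[0]]);o=np.array([457.56,28.53])
P=ray(137.3,253.7,K,W,.078)[:2]*1000;x,y=(P-o)@e,(P-o)@n;print(x,y)
if abs(x-20.5)<2.5 and abs(y+1.3)<2.5: print(workorder.close_job())
```

```text
21.918392722783413 -0.525372279716501
the job is handed in; nothing more can be done
None
```

The pin stands upright, wedged between both jaws at about x = 20–22 mm on the gauge after a push of about 11.5 N. The marker's tongue is touching it, felt at about 4 N. Both are released and the job is handed in; no verdict was shown.

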